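# Slide the heavy crate into its corner

### The arm

A 7-joint arm with a two-finger parallel gripper is mounted at the origin on a cart in front of the work surface, level with it; the furniture and walls round the work are solid. World frame = base frame: x ahead of the robot, y to its left, z up, the work surface at z = 0. Lengths are in m, angles in rad, forces in N, time in s.
With the tool pointing down it reaches from about 0.4 to 0.85 m from the base axis. Payload 10.4 kg.
Tool frame: the origin (TCP) lies between the finger pads; the fingertips stand 19 mm ahead of it and the grasp point (between the pads) is the TCP; z points along the fingers, y is the direction in which the jaws open and shut (so a half turn about z gives the same grasp; the last joint's range is limited). The gripper opens to 85 mm and grips with 20 to 120 N. Pads are 22 mm wide; open, the fingers measure 114 mm over their backs; the gripper's body (76 mm by 85 mm) begins 54 mm behind the grasp point. The pads swing forward as they close: fully open they stand 13 mm farther back than shut.
Start: joints at [-1.309, 0.332, -0.065, 1.46, 0.022, 1.35, -0.088], TCP at [0.176, 0.6, 0.25] pointing down, gripper open.
Joint ranges: [-2.6, 2.6], [-0.5, 2.12], [-1.47, 1.34], [0.16, 2.42], [-1.27, 4.41], [0.06, 2.06], [-2.6, 2.6]. Speed limits (rad/s): [2.22, 2.22, 2.79, 2.79, 3.14, 3.14, 3.14].

### API

Orientations are given as a unit quaternion [x, y, z, w].
In Python, from workcell import manip gives the robot as it stands.
- The arm moves only by the shell command python3 -m jog 'ROWS' [FORCE]. ROWS is JSON, a list of rows, each an object with "offset": the shift along the tool's x, y, z as a fraction of full scale, a list of three; "rotation": the turn, a rotation vector about the tool's x, y, z as a fraction of full scale, a list of three; "fingers": the opening, from -1 (shut) to 1 (fully open), so that 0 is half open. A call has 1 to 8 rows; each row shifts and turns the commanded pose from where the row before left it, along the tool's axes as they then stand; what a row does not reach is not made up. Full scale, the value 1, is 0.15 m for a shift and 2 rad for a turn. A row lasts 1/8 s, in which the tool goes at most 62.5 mm and 10.7 degrees, less where a joint would pass 70% of its speed; a pose out of reach is approached as far as the arm can. A call with a number of a shift or a turn outside -1 to 1 is refused whole. A call with a gripper value outside its range is refused whole. The fingers move at their own pace and stop on an object; FORCE is the grip in N (left out, the last holds). Time passes only in rows, so rows that do not move let the fingers close. It gives the time, the measured TCP pose, the force and the opening at its end, in the units of the state.
- manip.get_obs(): the state, without advancing time (a new reading comes with each control period).
- manip.camera(name): name is "scene" or "top"; returns the picture (384x512x3 uint8, red, green, blue); there is no depth.
- manip.camera_info(name): a dict with "mtx" (3x3 intrinsics, pixels), "xyz" and "rotation" of the camera in the world. Camera axes: x right, y down, z forward; pixel columns grow to the right and rows downward; lengths in m; the calibration is good to about 2 mm. A picture is of the moment at which its call begins. camera_info takes no time and is no camera call.
- manip.hand_in(): hands the job in, once; it reports no verdict.
Trained networks look in the newest picture that a camera, given by its name, has taken for a name from the list of things; names that differ only in an ending like _2 or _b are one class to them, and where a whole thing is asked for, a point or a joint stands for the part that bears it (a point fixed in the world has none). Each returns a list of dicts, best first, with "conf" (0 to 1); they miss things now and then, are a little off and sometimes report something else, mostly with a low value. They report only what shows in the picture. A call takes as long as a camera call. They do not tell look-alikes from the thing itself.
- manip.recognise(camera, query): "bbox" ([left, top, right, bottom] in pixels, round what is visible of it).
The state is a dict: "clock": time; "joint_pos": joint angles; "joint_velocities": joint speeds; "tau": joint torques, N m; "position": TCP position; "ee_rot": TCP orientation; "ft_force": force on the tool from outside, world axes, zero at the start; "torque": the same for the moment, N m; "grip_width": opening from 0.0 (shut) to 1.0 (fully open).
Only numpy, scipy, OpenCV 4.12 (cv2) and the standard library are available. Lean on these libraries where they do the work, as an engineer would, in place of code of your own. Each camera call takes 0.05 s, during which the arm holds its last target. There are 200 camera calls.

### The job

Park the heavy grey steel crate in its corner: with the fingertips, push it low near its base so that it slides back over the worktop until its long side lies flush along the steel rail, then push it along the rail until its end meets the end stop. Only push it: it must not tip or be lifted, and the setting ring, the coupling and the collet standing about must be left where they are. Finish with the crate resting flush against both the rail and the stop, and the robot clear of it.

Things in the scene. Friction and masses are not known exactly. Their poses are not given: they have to be found in the camera images.
- crate: closed grey steel crate, 72 mm high (75 over a wire bail folded flat on the lid). Dark rub rail round its base, 90 deep (x) x 130 wide (y) mm, 4 to 28 mm up; the slick box and lid above stand in 7 mm. 0.75 to 1.1 kg, centred; rubber sole 66 x 106 mm: sliding takes 6 to 15 N. On the rub rail it slides, pushed higher it may tip. Origin: centre of underside; x points away from the robot within 25 degrees
- rail: straight bare steel bar fixed to the worktop behind the crate, 380 mm long (its y), 18 mm thick, 24 mm high. Origin: at worktop height, middle of the front face (towards the crate); x points away from the robot, into the bar. The crate lies flush when its centre is 45 mm in front of this face and its y axis is parallel to the rail's
- end_stop: bare steel block fixed square against the rail's front face near its left or right end (varies); 24 mm wide (its y, along the rail), 70 mm deep (x), 30 mm high. Origin: centre of its underside, 175 mm from the rail's middle; axes parallel to the rail's. The crate meets it when their centres are 77 mm apart along the rail
- setting_ring: plain bare steel setting ring lying flat, 45 mm across, 12 mm high, loose, in front of the other end of the rail (175 mm from the rail's middle, 35 mm in front of its face); leave alone. Origin: centre of its underside
- coupling: threaded coupling with a hexagon nut, standing upright, 31 mm across, 56 mm high, loose, left of the crate; leave alone. Origin: centre of its underside
- collet: slotted tapered steel collet standing upright, 28 mm across, 36 mm high, loose, right of the crate; leave alone. Origin: centre of its underside
Mind the look-alikes: they are no part of the job. Of the things that look like the crate, the larger one is meant.

How it is judged:
On the way, in this order (a step that is already met when the one before it is completed fails the run):
1. the crate has slid back: its long side lies flush along the rail (within 5 mm and 3 degrees) (x of crate in the frame of rail above -0.05 m and angle between the y axis of crate and the y axis of rail, either way round below 0.05 rad), for 0.1 s.
2. the crate has slid along the rail to the end stop (within 5 mm), still flush with the rail (all of step 1 and y of crate in the frame of end_stop between -0.082 and 0.082 m), for 0.2 s.
At the end, for the whole second after the job is handed in: the crate stands upright and at rest on the worktop, its long side within 5 mm of the rail and within 3 degrees of parallel, its end within 5 mm of the end stop (all of step 2 and angle between crate's own z axis and vertical below 0.03 rad and height (world z) of crate below 0.004 m and linear speed of crate below 0.01 m/s); the robot touches nothing.
It fails at once if the crate tips (leans more than about 6 degrees) (angle between crate's own z axis and vertical above 0.1 rad).
It fails at once if the crate is lifted (more than 6 mm) (height (world z) of crate above 0.006 m).
It fails at once if the setting ring is pushed away (more than 20 mm) (distance of setting_ring from where it was at the start of the episode above 0.02 m).
It fails at once if the coupling is disturbed (more than 20 mm) (distance of coupling from where it was at the start of the episode above 0.02 m).
It fails at once if the collet is disturbed (more than 20 mm) (distance of collet from where it was at the start of the episode above 0.02 m).
It also fails if it takes over 54 s, if anything falls off the work surface, if the arm or the gripper's body presses on something with over 40 N, if the wrist force passes 120 N, or if a joint passes its speed limit or range.

## Working session

There is one attempt and no reset: what is moved stays moved. The work goes in short steps, Python scripts to look and compute and a shell command to move; the robot and the scene stay as the last step left them, time stands still between calls to the robot, and variables do not carry over. Pictures are saved under pics/ and viewed, about 8 in all and at most 12, crops included, and the job is handed in when it is done.

```bash
mkdir -p pics; python3 - <<'E'
from workcell import manip
import cv2,numpy as np
o=manip.get_obs();print({k:np.round(v,3).tolist() for k,v in o.items()})
for n in("scene","top"):
    cv2.imwrite(f"pics/{n}0.png",cv2.cvtColor(manip.camera(n),cv2.COLOR_RGB2BGR))
    i=manip.camera_info(n);print(n,{k:np.round(v,3).tolist() for k,v in i.items()})
    for q in("crate","rail","end_stop","setting_ring","coupling","collet"):
        print(q,[(np.round(d["bbox"]).tolist(),round(d["conf"],2)) for d in manip.recognise(n,q)])
E
```

```text
{'clock': 0.0, 'joint_pos': [-1.309, 0.333, -0.065, 1.461, 0.022, 1.35, -0.089], 'joint_velocities': [0.001, 0.001, -0.001, -0.001, -0.0, -0.001, -0.002], 'tau': [-0.001, -62.545, 0.049, -39.16, 0.016, 0.01, -0.0], 'position': [0.176, 0.599, 0.25], 'ee_rot': [0.142, 0.99, -0.001, -0.0], 'ft_force': [-0.106, -0.828, 0.063], 'torque': [-0.011, -0.001, 0.025], 'grip_width': 1.0}
scene {'mtx': [[383.113, 0.0, 251.025], [0.0, 383.113, 191.112], [0.0, 0.0, 1.0]], 'xyz': [0.116, -0.654, 0.425], 'rotation': [0.797, -0.279, 0.161, -0.51]}
crate [([170.0, 187.0, 217.0, 220.0], 0.68), ([230.0, 189.0, 303.0, 244.0], 0.61)]
rail [([258.0, 175.0, 379.0, 244.0], 0.69)]
end_stop [([231.0, 178.0, 259.0, 194.0], 0.89)]
setting_ring [([346.0, 234.0, 371.0, 256.0], 0.72)]
coupling [([160.0, 176.0, 172.0, 197.0], 0.5)]
collet []
top {'mtx': [[428.688, 0.0, 257.607], [0.0, 428.688, 194.046], [0.0, 0.0, 1.0]], 'xyz': [0.495, -0.055, 0.98], 'rotation': [-0.698, 0.714, -0.025, 0.043]}
crate [([199.0, 220.0, 228.0, 262.0], 0.79), ([257.0, 176.0, 323.0, 229.0], 0.61)]
rail [([204.0, 137.0, 374.0, 158.0], 0.69)]
end_stop [([206.0, 156.0, 217.0, 188.0], 0.94)]
setting_ring []
coupling [([152.0, 245.0, 170.0, 259.0], 0.57)]
collet [([374.0, 236.0, 389.0, 249.0], 0.7)]
```

```bash
python3 - <<'E'
import cv2
a=cv2.imread("pics/top0.png")[120:280,130:400];cv2.imwrite("pics/top0c.png",cv2.resize(a,None,fx=2.96,fy=2.96,interpolation=cv2.INTER_CUBIC))
E
```

```text
(no output)
```

View pics/top0c.png

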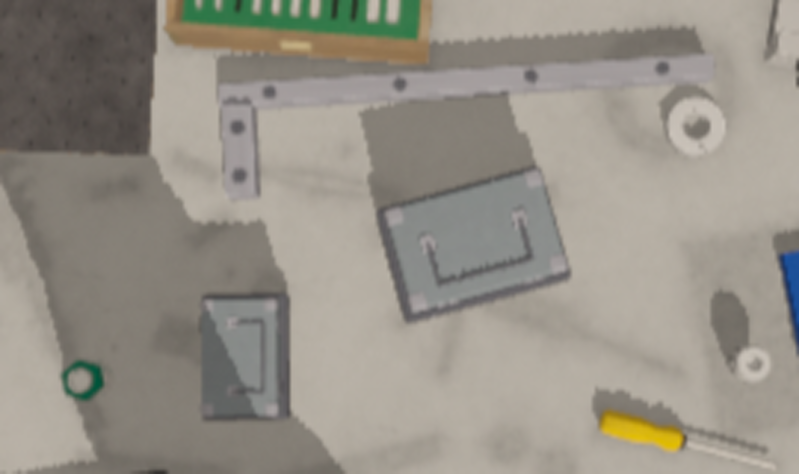

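View pics/scene0.png

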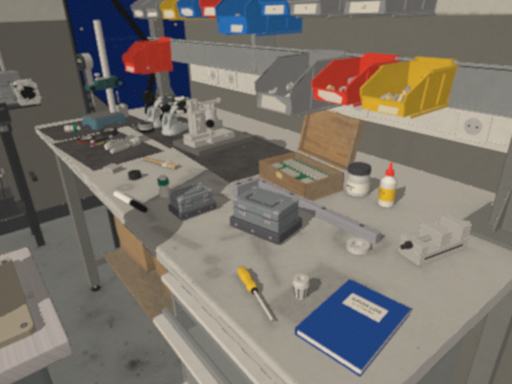

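```bash
cat > h.py <<'E'
from workcell import manip
import cv2,numpy as np
from scipy.spatial.transform import Rotation as R
from scipy.optimize import least_squares
def cam(n):
    i=manip.camera_info(n);return np.array(i["mtx"]),np.array(i["xyz"]),R.from_quat(i["rotation"]).as_matrix()
def ray(n,px,z):
    K,c,M=cam(n);px=np.atleast_2d(px);d=np.c_[px,np.ones(len(px))]@np.linalg.inv(K).T@M.T
    return c+d*((z-c[2])/d[:,2])[:,None]
def proj(n,P):
    K,c,M=cam(n);q=(np.asarray(P)-c)@M@K.T;return q[:,:2]/q[:,2:]
def box(p,dx,dy,z):   # p=x,y,yaw centre; corners far-left,far-right,near-right,near-left
    c,s=np.cos(p[2]),np.sin(p[2]);k=np.array([[dx,dy],[dx,-dy],[-dx,-dy],[-dx,dy]])/2
    return np.c_[k@np.array([[c,s],[-s,c]])+p[:2],np.full(4,z)]
def snap(n,f=None):
    a=cv2.cvtColor(manip.camera(n),cv2.COLOR_RGB2BGR)
    if f: cv2.imwrite(f,a)
    return a
def overlay(n,a,polys,f,roi,s):
    x0,y0,x1,y1=roi;b=cv2.resize(a[y0:y1,x0:x1],None,fx=s,fy=s,interpolation=cv2.INTER_CUBIC)
    for i,P in enumerate(polys):
        q=((proj(n,P)+.5-[x0,y0])*s).astype(int)
        cv2.polylines(b,[q.reshape(-1,1,2)],True,[(0,0,255),(0,255,0),(255,0,255),(0,255,255)][i%4],1)
    cv2.imwrite(f,b)
E
python3 - <<'E'
from h import *
cr=lambda p:np.array(p)/2.96+[129.5,119.5]
lid=cr([[388,213],[535,173],[563,268],[413,311]])
W=ray("top",lid,.072);print(W.round(4).tolist(),[round(float(np.linalg.norm(W[i]-W[i-1])),4) for i in range(4)])
f=least_squares(lambda p:(proj("top",box(p,.076,.116,.072))-lid).ravel(),[.5,-.1,0]);print("crate",f.x,f.fun.round(1))
rf=ray("top",cr([[221,108],[712,80]]),.024);d=rf[0]-rf[1];print("rail",rf.round(4).tolist(),np.linalg.norm(d),"yaw",np.arctan2(-d[0],d[1]))
s=ray("top",cr([[223,101],[254,99],[260,194],[228,199]]),.030);print("stop",s.round(4).tolist())
for n,p,z in(("ring",[696,126],.012),("coupling",[82,380],.056),("collet",[753,364],.036),("small",[245,356],.05),("driver",[640,430],.01)):print(n,ray("top",cr([p]),z).round(3).tolist())
yaw=np.arctan2(-d[0],d[1]);m=rf.mean(0)[:2];ux=np.array([np.cos(yaw),np.sin(yaw)]);mm=m+.009*ux
a=cv2.imread("pics/top0.png")
sc=np.array([m[0],m[1]])-.035*ux+.175*np.array([-ux[1],ux[0]])
overlay("top",a,[box(f.x,.076,.116,.072),box(f.x,.09,.13,.004),box([*mm,yaw],.018,.38,.024),box([*sc,yaw],.07,.024,.03)],"pics/ov0.png",(195,125,385,235),4.2)
E
```

```text
[[0.5886, -0.0399, 0.072], [0.6149, -0.1463, 0.072], [0.546, -0.1639, 0.072], [0.5179, -0.0561, 0.072]] [0.0726, 0.1096, 0.0711, 0.1114]
crate [ 0.56689291 -0.10152287  0.24598292] [-1.8 -0.4  1.  -1.4  1.5  0.9 -0.7  0.9]
rail [[0.6776, 0.087, 0.024], [0.689, -0.2876, 0.024]] 0.3747404059576076 yaw 0.0306570942864459
stop [[0.6818, 0.0845, 0.03], [0.6827, 0.0608, 0.03], [0.6097, 0.0572, 0.03], [0.6066, 0.0815, 0.03]]
ring [[0.656, -0.277, 0.012]]
coupling [[0.474, 0.186, 0.056]]
collet [[0.474, -0.305, 0.036]]
small [[0.488, 0.067, 0.05]]
driver [[0.426, -0.225, 0.01]]
```

View pics/ov0.png

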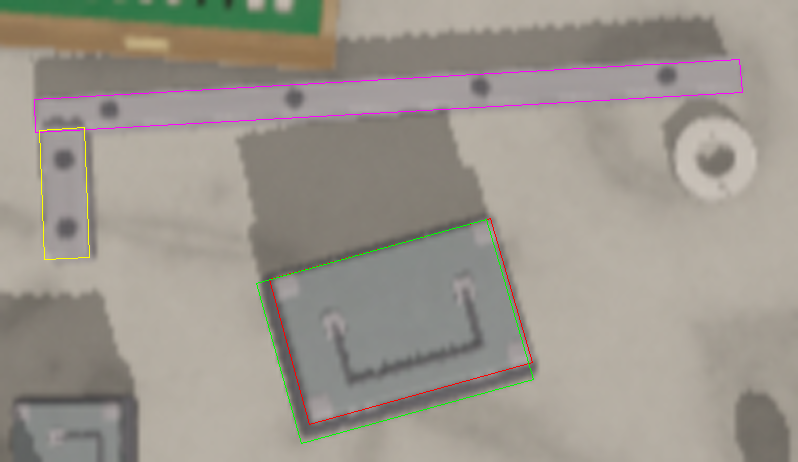

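```bash
cat >> h.py <<'E'
def tool(psi,th,back=False):   # tilt th: fingertips lead towards heading psi (or psi+pi when back)
    return R.from_euler('zy',[psi,np.pi-(-th if back else th)])
def plan(pos,rot,n):
    o=manip.get_obs();R0=R.from_quat(o["ee_rot"]);rv=(R0.inv()*rot).as_rotvec();S=R.from_rotvec(rv/n)
    A=sum((R.from_rotvec(rv/n*k).as_matrix() for k in range(n)))
    t=np.linalg.solve(A,R0.inv().apply(np.array(pos)-o["position"]))
    print("n",n,"offset",(t/.15).round(3).tolist(),"rot",(rv/n/2).round(3).tolist(),"mm/row",round(np.linalg.norm(t)*1e3,1),"deg/row",round(np.degrees(np.linalg.norm(rv))/n,1))
def st():
    o=manip.get_obs();e=R.from_quat(o["ee_rot"]).as_matrix()
    print("t",round(o["clock"],2),"p",np.round(o["position"],4),"x",e[:,0].round(3),"z",e[:,2].round(3),"F",np.round(o["ft_force"],1),"q",np.round(o["joint_pos"],2),"w",round(o["grip_width"],2))
E
python3 -c "
from h import *
o=manip.get_obs();plan([.45,.3,.25],R.from_quat(o['ee_rot']),8)"
```

```text
n 8 offset [-0.29, -0.176, 0.0] rot [0.0, 0.0, 0.0] mm/row 50.8 deg/row 0.0
```

```bash
python3 -m jog '[{"offset":[-0.29,-0.18,0],"rotation":[0,0,0],"fingers":-0.3},{"offset":[-0.29,-0.18,0],"rotation":[0,0,0],"fingers":-0.3},{"offset":[-0.29,-0.18,0],"rotation":[0,0,0],"fingers":-0.3},{"offset":[-0.29,-0.18,0],"rotation":[0,0,0],"fingers":-0.3},{"offset":[-0.29,-0.18,0],"rotation":[0,0,0],"fingers":-0.3},{"offset":[-0.29,-0.18,0],"rotation":[0,0,0],"fingers":-0.3},{"offset":[-0.29,-0.18,0],"rotation":[0,0,0],"fingers":-0.3},{"offset":[-0.29,-0.18,0],"rotation":[0,0,0],"fingers":-0.3}]' 40; python3 -c "
from h import *
st();plan([.45,-.1,.16],tool(.031,.35),8)"
```

```text
clock: 1.7
position: [0.4498, 0.2934, 0.2506]
ee_rot: [0.142, 0.99, 0.0, 0.0]
ft_force: [0.8, 0.3, -1.1]
grip_width: 0.349
t 1.7 p [0.4498 0.2934 0.2506] x [-0.96   0.281 -0.   ] z [ 0.     0.001 -1.   ] F [ 0.8  0.3 -1.1] q [-0.84  0.13  0.2   1.71 -0.03  1.3   0.65] w 0.35
n 8 offset [-0.045, -0.325, 0.08] rot [-0.003, -0.022, -0.016] mm/row 50.7 deg/row 3.1
```

```bash
python3 -m jog '[{"offset":[-0.045,-0.325,0.08],"rotation":[-0.003,-0.022,-0.016],"fingers":-0.3},{"offset":[-0.045,-0.325,0.08],"rotation":[-0.003,-0.022,-0.016],"fingers":-0.3},{"offset":[-0.045,-0.325,0.08],"rotation":[-0.003,-0.022,-0.016],"fingers":-0.3},{"offset":[-0.045,-0.325,0.08],"rotation":[-0.003,-0.022,-0.016],"fingers":-0.3},{"offset":[-0.045,-0.325,0.08],"rotation":[-0.003,-0.022,-0.016],"fingers":-0.3},{"offset":[-0.045,-0.325,0.08],"rotation":[-0.003,-0.022,-0.016],"fingers":-0.3},{"offset":[-0.045,-0.325,0.08],"rotation":[-0.003,-0.022,-0.016],"fingers":-0.3},{"offset":[-0.045,-0.325,0.08],"rotation":[-0.003,-0.022,-0.016],"fingers":-0.3}]'; python3 -c "
from h import *
st();plan([.45,-.1,.03],tool(.031,.35),4)"
```

```text
clock: 2.7
position: [0.4494, -0.1002, 0.161]
ee_rot: [0.012, 0.984, -0.001, 0.178]
ft_force: [0.6, 0.4, 0.1]
grip_width: 0.349
t 2.7 p [ 0.4494 -0.1002  0.161 ] x [-0.937  0.024 -0.349] z [ 0.349 -0.006 -0.937] F [0.6 0.4 0.1] q [-0.58 -0.31  0.66  2.28  0.24  0.76  1.49] w 0.35
n 4 offset [0.075, -0.001, 0.205] rot [-0.001, 0.001, 0.001] mm/row 32.7 deg/row 0.2
```

```bash
sed -i "s/'zy'/'ZY'/" h.py; python3 -c "
from h import *
plan([.45,-.1,.03],tool(.031,.35),4)"
```

```text
n 4 offset [0.075, 0.0, 0.205] rot [-0.002, 0.001, -0.007] mm/row 32.7 deg/row 0.8
```

```bash
python3 -m jog '[{"offset":[0.075,0,0.205],"rotation":[-0.002,0,-0.007],"fingers":-0.3},{"offset":[0.075,0,0.205],"rotation":[-0.002,0,-0.007],"fingers":-0.3},{"offset":[0.075,0,0.205],"rotation":[-0.002,0,-0.007],"fingers":-0.3},{"offset":[0.075,0,0.205],"rotation":[-0.002,0,-0.007],"fingers":-0.3}]'; python3 -c "
from h import *
snap('scene','pics/s1.png')
a=cv2.imread('pics/s1.png')[150:270,180:340];cv2.imwrite('pics/s1c.png',cv2.resize(a,None,fx=5,fy=5,interpolation=cv2.INTER_CUBIC))
st();plan([.48,-.099,.03],tool(.031,.35),4)"
```

```text
clock: 3.2
position: [0.4494, -0.0964, 0.0352]
ee_rot: [-0.016, 0.984, 0.005, 0.175]
ft_force: [-0.0, 1.9, -0.9]
grip_width: 0.35
t 3.25 p [ 0.4483 -0.0956  0.0327] x [-0.939 -0.031 -0.343] z [ 0.343  0.016 -0.939] F [-2.3  3.3 -0.9] q [-0.76  0.04  0.95  2.4  -0.31  0.39  2.06] w 0.35
n 4 offset [-0.048, -0.007, 0.022] rot [0.001, 0.0, 0.0] mm/row 8.0 deg/row 0.1
```

View pics/s1c.png

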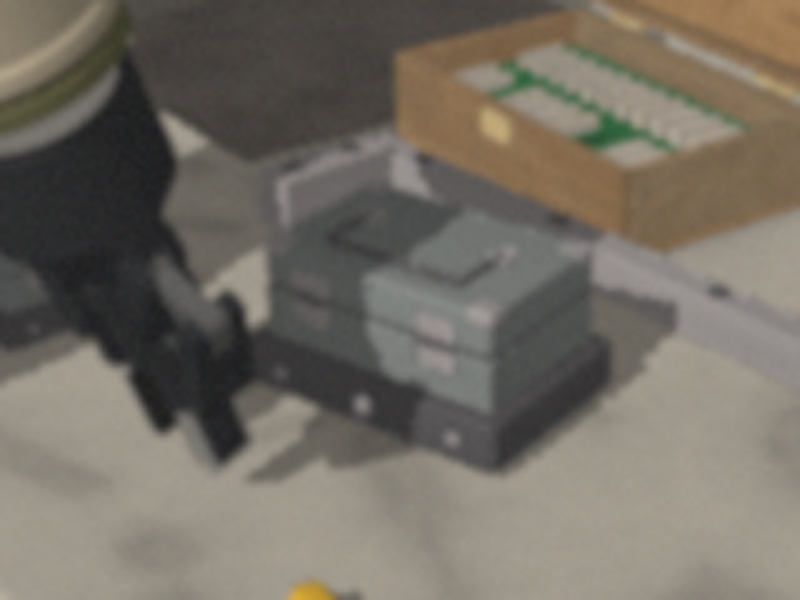

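```bash
python3 -m jog '[{"offset":[-0.063,0,0.025],"rotation":[0,0,0],"fingers":-0.3},{"offset":[-0.063,0,0.025],"rotation":[0,0,0],"fingers":-0.3},{"offset":[-0.063,0,0.025],"rotation":[0,0,0],"fingers":-0.3},{"offset":[-0.063,-0.01,0.025],"rotation":[0,0,0],"fingers":-0.3},{"offset":[-0.063,-0.01,0.025],"rotation":[0,0,0],"fingers":-0.3},{"offset":[-0.063,-0.01,0.025],"rotation":[0,0,0],"fingers":-0.3}]'; python3 -c "
from h import *
st();plan([.55,-.099,.03],tool(.031,.35),8)"
```

```text
clock: 4.0
position: [0.5089, -0.0979, 0.0337]
ee_rot: [-0.016, 0.985, 0.006, 0.173]
ft_force: [-10.4, 3.5, 5.5]
grip_width: 0.35
t 4.0 p [ 0.5089 -0.0979  0.0337] x [-0.94  -0.029 -0.34 ] z [ 0.34   0.017 -0.94 ] F [-10.4   3.5   5.5] q [-0.63  0.23  0.84  2.26 -0.58  0.45  2.26] w 0.35
n 8 offset [-0.031, -0.002, 0.015] rot [0.0, -0.0, 0.0] mm/row 5.2 deg/row 0.0
```

```bash
python3 -m jog '[{"offset":[-0.04,0,0.02],"rotation":[0,0,0],"fingers":-0.3},{"offset":[-0.04,0,0.02],"rotation":[0,0,0],"fingers":-0.3},{"offset":[-0.04,0,0.02],"rotation":[0,0,0],"fingers":-0.3},{"offset":[-0.04,0,0.02],"rotation":[0,0,0],"fingers":-0.3},{"offset":[-0.04,0,0.016],"rotation":[0,0,0],"fingers":-0.3},{"offset":[-0.04,0,0.016],"rotation":[0,0,0],"fingers":-0.3}]'; python3 -c "
from h import *
st()
a=snap('top','pics/t2.png')
overlay('top',a,[],'pics/t2c.png',(195,125,385,235),4.2)"
```

```text
clock: 4.75
position: [0.5478, -0.0974, 0.0303]
ee_rot: [-0.015, 0.985, 0.006, 0.173]
ft_force: [-15.1, 0.5, 9.7]
grip_width: 0.349
t 4.75 p [ 0.5478 -0.0974  0.0303] x [-0.94  -0.028 -0.34 ] z [ 0.34   0.016 -0.94 ] F [-15.1   0.5   9.7] q [-0.57  0.32  0.77  2.17 -0.67  0.48  2.3 ] w 0.35
```

View pics/t2c.png

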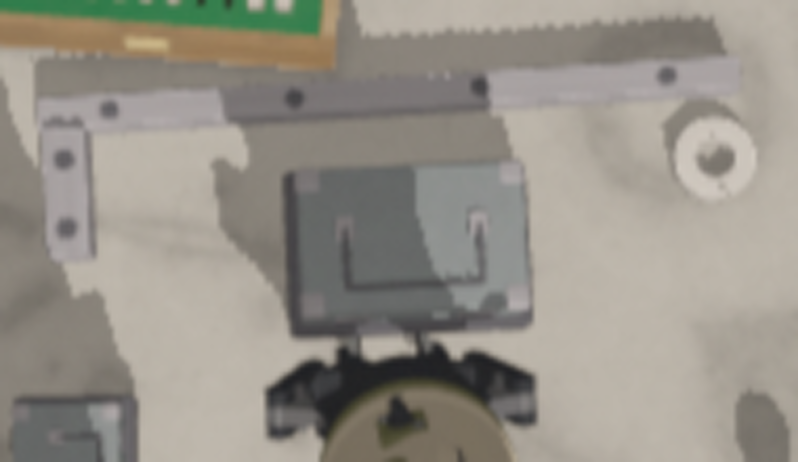

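```bash
python3 -m jog '[{"offset":[-0.034,0,0.014],"rotation":[0,0,0],"fingers":-0.3},{"offset":[-0.034,0,0.014],"rotation":[0,0,0],"fingers":-0.3},{"offset":[-0.034,0,0.014],"rotation":[0,0,0],"fingers":-0.3},{"offset":[-0.034,0,0.014],"rotation":[0,0,0],"fingers":-0.3},{"offset":[-0.025,0,0.01],"rotation":[0,0,0],"fingers":-0.3}]'; python3 -m jog '[{"offset":[-0.02,0,0.008],"rotation":[0,0,0],"fingers":-0.3}]';python3 -c "
from h import *
st()"
```

```text
clock: 5.42
position: [0.5738, -0.097, 0.0295]
ee_rot: [-0.015, 0.985, 0.005, 0.173]
ft_force: [-13.3, -0.6, 7.9]
grip_width: 0.345
clock: 5.55
position: [0.5771, -0.0969, 0.0294]
ee_rot: [-0.015, 0.985, 0.005, 0.173]
ft_force: [-15.5, -0.7, 10.6]
grip_width: 0.357
t 5.55 p [ 0.5771 -0.0969  0.0294] x [-0.94  -0.027 -0.34 ] z [ 0.34   0.016 -0.94 ] F [-15.5  -0.7  10.6] q [-0.54  0.39  0.75  2.1  -0.7   0.5   2.31] w 0.36
```

```bash
for i in 1; do python3 -m jog '[{"offset":[-0.02,0,0.008],"rotation":[0,0,0],"fingers":-0.3}]'; done; python3 -m jog '[{"offset":[-0.015,0,0.006],"rotation":[0,0,0],"fingers":-0.3}]'; python3 -m jog '[{"offset":[-0.01,0,0.004],"rotation":[0,0,0],"fingers":-0.3},{"offset":[0,0,0],"rotation":[0,0,0],"fingers":-0.3}]'
```

```text
clock: 5.68
position: [0.5783, -0.0971, 0.0284]
ee_rot: [-0.015, 0.985, 0.006, 0.171]
ft_force: [-32.0, -2.3, 18.4]
grip_width: 0.349
clock: 5.8
position: [0.5786, -0.0974, 0.0273]
ee_rot: [-0.014, 0.985, 0.006, 0.169]
ft_force: [-45.0, -1.6, 32.2]
grip_width: 0.348
clock: 6.05
position: [0.5787, -0.0976, 0.0263]
ee_rot: [-0.014, 0.986, 0.006, 0.168]
ft_force: [-40.0, -2.6, 21.5]
grip_width: 0.355
```

```bash
python3 -m jog '[{"offset":[0.1,0,-0.035],"rotation":[0,0,0],"fingers":-0.3},{"offset":[0.15,0,-0.05],"rotation":[0,0,0],"fingers":-0.3},{"offset":[0.05,0,-0.2],"rotation":[0,0,0],"fingers":-0.3},{"offset":[-0.1,0,-0.35],"rotation":[0,0,0],"fingers":-0.3},{"offset":[-0.1,0,-0.35],"rotation":[0,0,0],"fingers":-0.3},{"offset":[-0.1,0,-0.25],"rotation":[0,0,0],"fingers":-0.3}]'; python3 -c "
from h import *
st()
a=snap('top','pics/t3.png')
f=np.array([.6833,-.1003]);u=np.array([np.cos(.031),np.sin(.031)]);v=np.array([-u[1],u[0]])
p=[*(f-.045*u-.002*v),.031]
overlay('top',a,[box(p,.076,.116,.072),box(p,.09,.13,.028)],'pics/t3c.png',(195,125,385,235),4.2)
for q in [tool(.031-np.pi/2,.35,True),tool(.031-np.pi/2,0)]: plan([.635,-.24,.2],q,12)"
```

```text
clock: 6.8
position: [0.5241, -0.0952, 0.1888]
ee_rot: [-0.019, 0.984, 0.007, 0.175]
ft_force: [0.5, 0.7, -1.8]
grip_width: 0.349
t 6.8 p [ 0.5241 -0.0952  0.1888] x [-0.938 -0.034 -0.345] z [ 0.344  0.021 -0.939] F [ 0.5  0.7 -1.8] q [-0.94 -0.19  1.02  2.1   0.15  0.8   1.62] w 0.35
n 12 offset [-0.11, -0.026, -0.002] rot [0.001, 0.023, 0.067] mm/row 16.9 deg/row 8.1
n 12 offset [-0.107, -0.026, 0.016] rot [0.012, 0.011, 0.065] mm/row 16.7 deg/row 7.7
```

View pics/t3c.png

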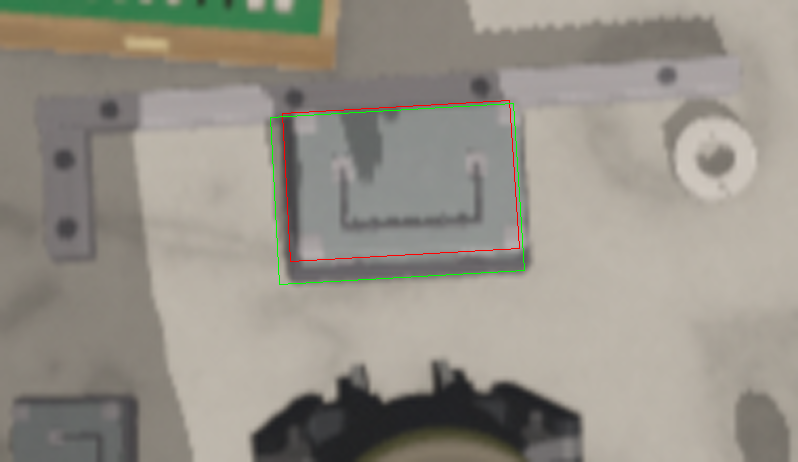

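```bash
python3 -c "
from h import *
print(ray('scene',[[308.5,199.5],[257.5,175]],0.))
for z in(.03,.05,.07):print(z,ray('scene',[[307.5,182.5]],z),ray('top',[[274,141]],z))
lid=np.array([[297,114],[512,105],[519,246],[293,262]])/4.2+[194.5,124.5]
f=least_squares(lambda p:(proj('top',box(p,.076,.116,.072))-lid).ravel(),[.64,-.1,0]);print('crate',f.x,f.fun.round(1))
"
```

```text
[[ 0.73206056 -0.06668514  0.        ]
 [ 0.7337368   0.13676542  0.        ]]
0.03 [[ 0.75441117 -0.03954254  0.03      ]] [[ 0.70635074 -0.07198505  0.03      ]]
0.05 [[ 0.72208088 -0.07068493  0.05      ]] [[ 0.70189269 -0.07163004  0.05      ]]
0.07 [[ 0.68975058 -0.10182732  0.07      ]] [[ 0.69743465 -0.07127504  0.07      ]]
crate [ 0.63800448 -0.10590362  0.01581393] [-2.1 -0.3  0.8 -0.5  1.   1.2  0.3 -0.4]
```

```bash
python3 -m jog '[{"offset":[-0.11,-0.025,0],"rotation":[0,0.023,0.067],"fingers":-0.3},{"offset":[-0.11,-0.025,0],"rotation":[0,0.023,0.067],"fingers":-0.3},{"offset":[-0.11,-0.025,0],"rotation":[0,0.023,0.067],"fingers":-0.3},{"offset":[-0.11,-0.025,0],"rotation":[0,0.023,0.067],"fingers":-0.3},{"offset":[-0.11,-0.025,0],"rotation":[0,0.023,0.067],"fingers":-0.3},{"offset":[-0.11,-0.025,0],"rotation":[0,0.023,0.067],"fingers":-0.3},{"offset":[-0.11,-0.025,0],"rotation":[0,0.023,0.067],"fingers":-0.3},{"offset":[-0.11,-0.025,0],"rotation":[0,0.023,0.067],"fingers":-0.3}]'; python3 -c "
from h import *
st();plan([.63,-.222,.15],tool(.031-np.pi/2,.35,True),6)"
```

```text
clock: 7.85
position: [0.6247, -0.1735, 0.203]
ee_rot: [0.485, 0.869, 0.091, -0.03]
ft_force: [0.2, 0.6, 0.4]
grip_width: 0.347
t 7.85 p [ 0.6247 -0.1735  0.203 ] x [-0.528  0.838  0.14 ] z [ 0.035  0.187 -0.982] F [0.2 0.6 0.4] q [-0.42  0.65  1.08  1.48 -0.75  1.45  1.28] w 0.35
n 6 offset [-0.066, -0.017, 0.044] rot [-0.0, 0.014, 0.044] mm/row 12.1 deg/row 5.3
```

```bash
python3 -m jog '[{"offset":[-0.066,-0.017,0.044],"rotation":[0,0.014,0.044],"fingers":-0.3},{"offset":[-0.066,-0.017,0.044],"rotation":[0,0.014,0.044],"fingers":-0.3},{"offset":[-0.066,-0.017,0.044],"rotation":[0,0.014,0.044],"fingers":-0.3},{"offset":[-0.066,-0.017,0.044],"rotation":[0,0.014,0.044],"fingers":-0.3},{"offset":[-0.066,-0.017,0.044],"rotation":[0,0.014,0.044],"fingers":-0.3},{"offset":[-0.066,-0.017,0.044],"rotation":[0,0.014,0.044],"fingers":-0.3}]'; python3 -c "
from h import *
st();plan([.63,-.215,.08],tool(.031-np.pi/2,.35,True),4)"
```

```text
clock: 8.6
position: [0.6302, -0.222, 0.1496]
ee_rot: [0.685, 0.708, 0.119, -0.125]
ft_force: [0.5, -0.8, 0.5]
grip_width: 0.349
t 8.6 p [ 0.6302 -0.222   0.1496] x [-0.03  0.94  0.34] z [-0.013  0.34  -0.94 ] F [ 0.5 -0.8  0.5] q [-0.19  0.84  1.03  1.36 -0.94  1.6   0.91] w 0.35
n 4 offset [-0.029, 0.0, 0.113] rot [-0.0, 0.0, 0.0] mm/row 17.5 deg/row 0.1
```

```bash
python3 -m jog '[{"offset":[-0.038,0,0.128],"rotation":[0,0,0],"fingers":-0.3},{"offset":[-0.038,0,0.128],"rotation":[0,0,0],"fingers":-0.3},{"offset":[-0.038,0,0.128],"rotation":[0,0,0],"fingers":-0.3},{"offset":[-0.038,0,0.128],"rotation":[0,0,0],"fingers":-0.3},{"offset":[-0.038,0,0.128],"rotation":[0,0,0],"fingers":-0.3},{"offset":[-0.038,0,0.128],"rotation":[0,0,0],"fingers":-0.3}]'; python3 -c "
from h import *
a=snap('scene','pics/s2.png')
overlay('scene',a,[],'pics/s2c.png',(220,130,390,260),4.5)
st();plan([.631,-.175,.03],tool(.031-np.pi/2,.35,True),5)"
```

```text
clock: 9.35
position: [0.6311, -0.214, 0.0284]
ee_rot: [0.683, 0.71, 0.121, -0.123]
ft_force: [-0.1, 0.2, 0.3]
grip_width: 0.349
t 9.4 p [ 0.6301 -0.2131  0.0257] x [-0.035  0.939  0.342] z [-0.013  0.341 -0.94 ] F [-0.6  1.  -2.8] q [-0.18  0.96  0.95  1.45 -1.02  1.44  1.  ] w 0.35
n 5 offset [0.05, 0.003, 0.012] rot [-0.0, 0.0, 0.001] mm/row 7.7 deg/row 0.1
```

View pics/s2c.png

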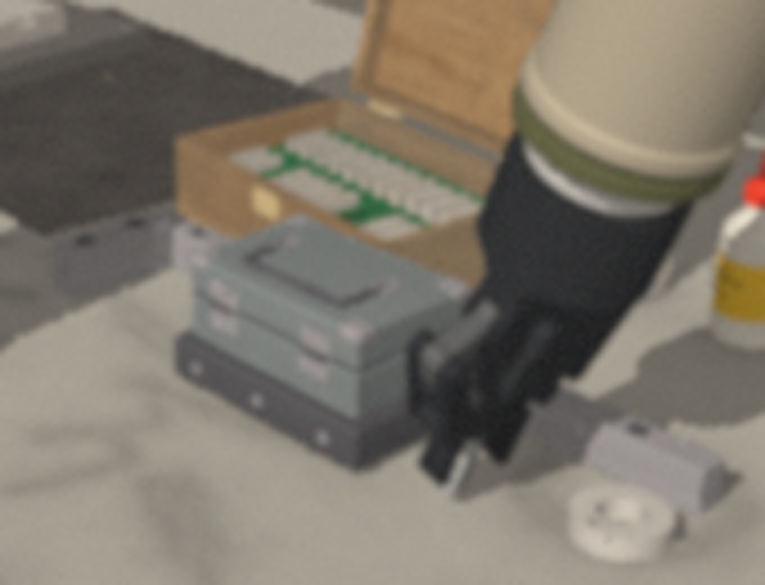

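```bash
python3 -m jog '[{"offset":[0.042,0,0.01],"rotation":[0,0,0],"fingers":-0.3},{"offset":[0.042,0,0.01],"rotation":[0,0,0],"fingers":-0.3},{"offset":[0.038,0,0.0135],"rotation":[0,0,0],"fingers":-0.3},{"offset":[0.038,0,0.0135],"rotation":[0,0,0],"fingers":-0.3},{"offset":[0.038,0,0.0135],"rotation":[0,0,0],"fingers":-0.3},{"offset":[0.038,0.002,0.0135],"rotation":[0,0,0],"fingers":-0.3},{"offset":[0.038,0.002,0.0135],"rotation":[0,0,0],"fingers":-0.3},{"offset":[0.038,0.002,0.0135],"rotation":[0,0,0],"fingers":-0.3}]'; python3 -c "
from h import *
a=snap('top','pics/t4.png')
overlay('top',a,[],'pics/t4c.png',(195,125,385,235),4.2)
st()"
```

```text
clock: 10.4
position: [0.6299, -0.1672, 0.0319]
ee_rot: [0.684, 0.709, 0.12, -0.122]
ft_force: [0.6, -7.5, 0.4]
grip_width: 0.352
t 10.45 p [ 0.6301 -0.1661  0.0319] x [-0.035  0.941  0.337] z [-0.009  0.337 -0.941] F [ 0.8 -6.9  1. ] q [-0.27  0.92  0.96  1.52 -1.02  1.41  0.96] w 0.35
```

View pics/t4c.png

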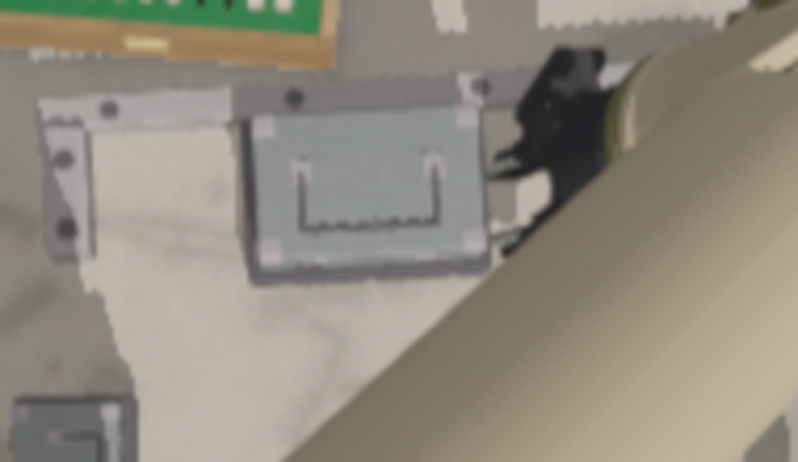

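```bash
python3 -m jog '[{"offset":[0.044,0.001,0.017],"rotation":[0,0,0],"fingers":-0.3},{"offset":[0.044,0.001,0.017],"rotation":[0,0,0],"fingers":-0.3},{"offset":[0.044,0.001,0.017],"rotation":[0,0,0],"fingers":-0.3},{"offset":[0.044,0.001,0.017],"rotation":[0,0,0],"fingers":-0.3},{"offset":[0.044,0.001,0.017],"rotation":[0,0,0],"fingers":-0.3},{"offset":[0.044,0.001,0.017],"rotation":[0,0,0],"fingers":-0.3},{"offset":[0.044,0.001,0.016],"rotation":[0,0,0],"fingers":-0.3},{"offset":[0.044,0.001,0.016],"rotation":[0,0,0],"fingers":-0.3}]'; python3 -c "
from h import *
st()"
```

```text
clock: 11.45
position: [0.6293, -0.1126, 0.0318]
ee_rot: [0.685, 0.709, 0.12, -0.12]
ft_force: [-0.2, -12.3, 5.6]
grip_width: 0.352
t 11.45 p [ 0.6293 -0.1126  0.0318] x [-0.033  0.942  0.334] z [-0.007  0.334 -0.942] F [ -0.2 -12.3   5.6] q [-0.38  0.89  0.97  1.59 -1.03  1.36  0.91] w 0.35
```

```bash
python3 -m jog '[{"offset":[0.036,0.001,0.014],"rotation":[0,0,0],"fingers":-0.3},{"offset":[0.036,0.001,0.014],"rotation":[0,0,0],"fingers":-0.3},{"offset":[0.036,0.001,0.014],"rotation":[0,0,0],"fingers":-0.3},{"offset":[0.025,0.001,0.01],"rotation":[0,0,0],"fingers":-0.3}]'; python3 -m jog '[{"offset":[0.025,0.001,0.009],"rotation":[0,0,0],"fingers":-0.3}]';  python3 -m jog '[{"offset":[0.02,0.001,0.008],"rotation":[0,0,0],"fingers":-0.3}]'; python3 -c "
from h import *
a=snap('top','pics/t5.png')
overlay('top',a,[],'pics/t5c.png',(195,125,385,235),4.2)
st()"
```

```text
clock: 11.95
position: [0.6287, -0.0933, 0.0317]
ee_rot: [0.686, 0.708, 0.119, -0.12]
ft_force: [-5.6, -19.6, 11.6]
grip_width: 0.352
clock: 12.08
position: [0.6286, -0.0897, 0.0317]
ee_rot: [0.686, 0.708, 0.119, -0.119]
ft_force: [-5.6, -19.4, 11.2]
grip_width: 0.349
clock: 12.2
position: [0.6285, -0.0869, 0.0317]
ee_rot: [0.686, 0.708, 0.118, -0.119]
ft_force: [-5.7, -20.5, 12.9]
grip_width: 0.352
t 12.25 p [ 0.6285 -0.0865  0.0317] x [-0.031  0.943  0.332] z [-0.007  0.332 -0.943] F [ -5.  -20.   12.4] q [-0.43  0.87  0.97  1.61 -1.03  1.34  0.88] w 0.35
```

View pics/t5c.png

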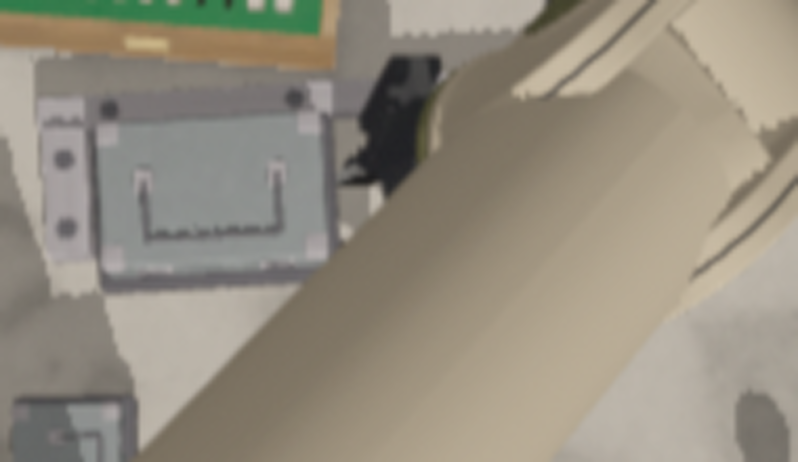

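Nearly there: the crate's left end (crop x≈93–100) is within a few mm of the stop's face (≈90–95). I'm pushing on gently until the force rises.

```bash
python3 -m jog '[{"offset":[0.016,0.002,0.006],"rotation":[0,0,0],"fingers":-0.3}]';  python3 -m jog '[{"offset":[0.016,0.002,0.006],"rotation":[0,0,0],"fingers":-0.3}]'; python3 -m jog '[{"offset":[0.012,0.002,0.005],"rotation":[0,0,0],"fingers":-0.3},{"offset":[0,0,0],"rotation":[0,0,0],"fingers":-0.3}]'
```

```text
clock: 12.38
position: [0.6284, -0.085, 0.0317]
ee_rot: [0.686, 0.708, 0.118, -0.119]
ft_force: [-6.6, -22.7, 13.0]
grip_width: 0.353
clock: 12.5
position: [0.6284, -0.0841, 0.0317]
ee_rot: [0.687, 0.708, 0.117, -0.118]
ft_force: [-7.9, -29.5, 14.4]
grip_width: 0.351
clock: 12.75
position: [0.6284, -0.084, 0.0318]
ee_rot: [0.687, 0.707, 0.117, -0.117]
ft_force: [-8.3, -30.5, 14.4]
grip_width: 0.349
```

```bash
python3 -m jog '[{"offset":[-0.1,0,-0.036],"rotation":[0,0,0],"fingers":-0.3},{"offset":[-0.18,0,-0.07],"rotation":[0,0,0],"fingers":-0.3},{"offset":[0.05,0,-0.25],"rotation":[0,0,0],"fingers":-0.3},{"offset":[0.1,0,-0.35],"rotation":[0,0,0],"fingers":-0.3},{"offset":[0.1,0,-0.35],"rotation":[0,0,0],"fingers":-0.3},{"offset":[-0.2,-0.2,-0.1],"rotation":[0,0,0],"fingers":-0.3},{"offset":[-0.2,-0.3,-0.08],"rotation":[0,0,0],"fingers":-0.3},{"offset":[-0.2,-0.3,-0.08],"rotation":[0,0,0],"fingers":-0.3}]'; python3 -c "
from h import *
st()
a=snap('top','pics/t6.png')
f=np.array([.6833,-.1003]);u=np.array([np.cos(.031),np.sin(.031)]);v=np.array([-u[1],u[0]])
p=[*(f-.045*u+.098*v),.031]
overlay('top',a,[box(p,.076,.116,.072),box(p,.09,.13,.028)],'pics/t6c.png',(195,125,385,235),4.2)"
```

```text
clock: 13.75
position: [0.514, -0.2336, 0.1831]
ee_rot: [0.683, 0.71, 0.121, -0.124]
ft_force: [0.8, 0.1, -0.0]
grip_width: 0.348
t 13.75 p [ 0.514  -0.2336  0.1831] x [-0.037  0.939  0.341] z [-0.01   0.341 -0.94 ] F [ 0.8  0.1 -0. ] q [-0.29  0.65  1.15  1.62 -0.8   1.58  1.04] w 0.35
```

View pics/t6c.png

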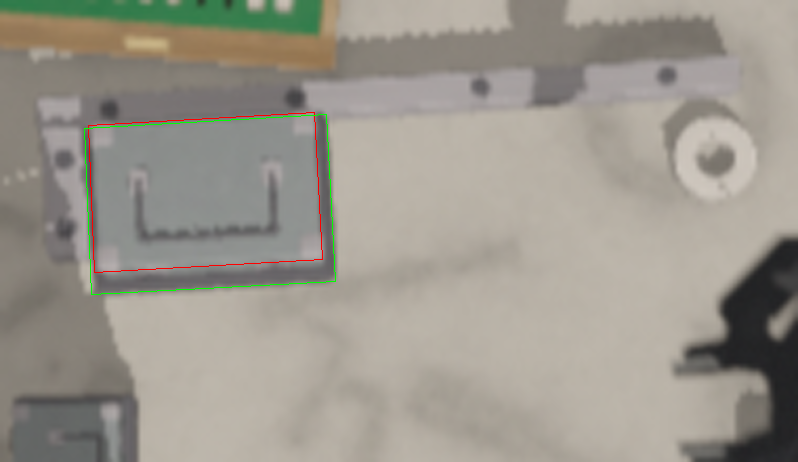

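```bash
python3 -m jog '[{"offset":[0,0,0],"rotation":[0,0,0],"fingers":-0.3},{"offset":[0,0,0],"rotation":[0,0,0],"fingers":-0.3}]'; python3 -c "
from workcell import manip
manip.hand_in()"
```

```text
clock: 14.05
position: [0.5161, -0.232, 0.1828]
ee_rot: [0.682, 0.71, 0.121, -0.124]
ft_force: [0.1, 1.2, -0.3]
grip_width: 0.352
the job is handed in; nothing more can be done
```

I pushed the larger of the two crates back until it lay flush along the rail, then slid it left until its end met the end stop. Both pushes were on the base rub rail with the tool tilted and two fingertips in contact. I handed in at about 14 s of the 54 s allowed; no verdict is reported.

**Contact:** the force rose and motion stopped at both ends, with about 45 N horizontal against the rail and about 31 N against the stop. Both tool positions were within about 2 mm of what I predicted.

**Final picture:** the outline of the ideal parked pose matched the crate to about 1 pixel (roughly 2 mm), upright and parallel to the rail. The setting ring had not moved, and the arm was clear with near-zero wrist force.

**Not checked:** I did not look at the coupling and the collet again at the end. The fingers stayed well away from both while low. One early overlay was about 4 mm off along the rail, because my first guess of the crate's position was slightly wrong. I corrected that before the second push.

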